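# Fit the idler wheel and hold the belt tensioner back

## Robot

A 6-joint arm with a two-finger parallel gripper is mounted at the origin on the work surface. World frame = base frame: x ahead of the robot, y to its left, z up, the work surface at z = 0. Lengths are in m, angles in rad, forces in N, time in s.
With the tool pointing down it reaches from about 0.325 to 0.775 m from the base axis. Payload 5.5 kg.
Tool frame: the origin (TCP) lies midway between the tips of the shut fingers; the grasp point (between the pads) lies 19 mm behind it; z points along the fingers, y is the line along which they close (so a half turn about z gives the same grasp; the last joint's range is limited). The gripper opens to 85 mm and grips with 20 to 120 N. Pads are 22 mm wide; open, the fingers measure 114 mm over their backs; the gripper's body (76 mm by 85 mm) begins 54 mm behind the grasp point. The pads swing forward as they close: fully open they stand 13 mm farther back than shut.
Start: joints at [1.261, 0.091, 1.231, -0, 1.82, -0.057], TCP at [0.15, 0.581, 0.231] pointing down, gripper open.
Joint ranges: [-2.87, 2.87], [-0.86, 2.18], [0.17, 2.46], [-1.51, 4.65], [0.06, 2.69], [-2.65, 2.65]. Speed limits (rad/s): [2.57, 2.57, 3.01, 3.14, 3.14, 3.14].

## Interface

Orientations are given as a unit quaternion [x, y, z, w].
In Python, from plant import * gives the robot as it stands. The module is installed in compiled form; this text tells all that it offers.
- The arm moves only by the tool drive_tool, never from a script. Its argument "commands" is text: rows parted by semicolons, each of 5 numbers parted by spaces: the shift along the tool's x, y, z scaled (see below), then the turn about the tool's z scaled (see below), then the opening, from 0 (shut) to 1 (fully open). A call has 1 to 5 rows; each row is the pose to reach, as a shift and turn from the pose commanded when the call began, along the tool's axes at that moment; what a row does not reach only later rows make up. The controller multiplies each number of a shift by 0.4 m and each number of a turn by 45 degrees. A row lasts 1/12 s, in which the tool goes at most 41.7 mm and 7.16 degrees, less where a joint would pass 70% of its speed; a pose out of reach is approached as far as the arm can. A call with a number of a shift or a turn outside -1 to 1 is refused whole. A call with a gripper value outside its range is refused whole. The fingers move at their own pace and stop on an object; the grip force is fixed at half the most. Time passes only in rows, so rows that repeat a pose let the fingers close. It gives the time, the measured TCP pose, the force, the opening and the grip force at its end, in the units of the state.
- read_state(): the state, without advancing time (a new reading comes with each control period).
- read_camera(name): name is "side" or "top"; returns a dict with "color" (480x640x3 uint8, red, green, blue), "range_z" (480x640 float32, m along the optical axis (not along the pixel's ray), 0 where there is no reading), "K" (3x3 intrinsics, pixels), "dist_coeffs" ([k1, k2, p1, p2, k3] as OpenCV has them; the pictures are not rectified), "extrinsics" (4x4, takes a point from camera to world coordinates). Camera axes: x right, y down, z forward; pixel columns grow to the right and rows downward; lengths in m; the calibration is good to about 2 mm. A picture is of the moment at which its call begins.
- close_job(): hands the job in; it is judged then, once.
Trained networks look in a picture, given as the dict that the camera call returned (one of the last four; its "shot" number tells which), for a name from the list of things; names that differ only in an ending like _2 or _b are one class to them, and where a whole thing is asked for, a point or a joint stands for the part that bears it (a point fixed in the world has none). Each returns a list of dicts, best first, with "confidence" (0 to 1); they miss things now and then, are a little off and sometimes report something else, mostly with a low value. They report only what shows in the picture. A call takes as long as a camera call. They do not tell look-alikes from the thing itself.
- masks_of(picture, target): "pixels" (480x640 bool, what is visible of it) and "xy" ([column, row] in pixels, amid what is visible of it).
- mark_of(picture, target): "xy" ([column, row] in pixels: a listed point, or the origin of a listed thing).
The state is a dict: "t": time; "joints": joint angles; "qd": joint speeds; "effort": joint torques, N m; "eef_pos": TCP position; "ee_rot": TCP orientation; "force": force on the tool from outside, world axes, zero at the start; "torque": the same for the moment, N m; "gripper_width": finger opening in m; "gripper_force": force on a finger pad.
Only numpy, scipy, OpenCV 4.12 (cv2) and the standard library are available. Lean on these libraries where they do the work, as an engineer would, in place of code of your own. Each camera call takes 0.05 s, during which the arm holds its last target. There are 200 camera calls.

## Task

Slip the new flanged idler wheel onto the upright axle of the washer drive's tensioner arm, right down to its shoulder, and let go of it. Then push the arm by its finger lug all the way back to its stop, past the last ratchet click, and finish still holding it there against its spring, so that I can put on the retaining ring and lay the belt; leave the other parts on the table where they are.

Things in the scene. Friction and masses are not known exactly. Their poses are not given: they have to be found in the camera images.
- drive_unit: belt-drive unit of a top-loading washer, fixed on the table: a steel plate 300 x 300 mm, top 125 mm above the table, on two timber blocks, motor hanging below. Origin on the table under the plate's centre; x from the plate's robot side to its far side, y left, z up. On it: motor pulley at (85, -15) mm, 44 mm across, top 40 mm above the plate; tensioner arm; ratchet pawl by the arm's pivot
- pivot (a point): point on the upright axis on which the tensioner arm swings, at (-30, -65) mm in the plate's x, y and at the height of the arm's upper face, 145 mm above the table; axes as drive_unit
- swing (a joint): swing of the tensioner arm about the upright axis at pivot, rad. 0: free, pointing 111 degrees (from the plate's x towards its y); grows clockwise seen from above, the lug going to the plate's +x side. Spring: 4.5 N at the lug at 0, 11 N at the back stop, 0.76. A ratchet clicks at about 0.2, 0.4 and 0.6 and stops the arm returning past that tooth; starts at 0 or caught on tooth 1 or 2
- idler_arm: the tensioner arm: a flat dark steel bar 28 mm wide, 8 mm thick, with the axle 125 mm and the finger lug 185 mm from its pivot and a toothed ratchet sector round the pivot. Origin on the pivot axis at the plate's top, x along the arm, z up
- pawl (a joint): angle of the sprung ratchet pawl, rad: 0 dropped in, up to about 0.1 while it rides over a tooth
- axle_seat (a point): centre of the axle's shoulder on the tensioner arm, 125 mm from pivot and 149 mm above the table, where the wheel's underside rests; moves with the arm. The upright steel axle stands 36 mm above it, 12 mm in diameter, the last 8 mm tapering to 5 mm; the shoulder is 22 mm across. x points along the arm to its end, z up
- lug_foot (a point): foot of the finger lug, an upright black-sleeved lug at the end of the tensioner arm, 185 mm from pivot: 24 mm along the arm (its x), 12 mm across (its y), 44 mm high. This point is the centre of its foot, on the arm's upper face 145 mm above the table. The arm under it is 28 mm wide and 8 mm thick
- idler_wheel: the new idler wheel: off-white flanged nylon wheel, 58 mm across, 22 mm high, with a 15 mm through bore, about 60 g, lying flat and loose on the table. Origin at the centre of its underside, z along the bore
- spare_pulley: small aluminium motor pulley, 38 mm across, 34 mm high with its hub, on the table; not to be disturbed. Origin at the centre of its underside
- grease_tin: round steel tin, 64 mm across, 46 mm high, on the table; not to be disturbed. Origin at the centre of its underside
- screwdriver: screwdriver with a black handle lying on the table to the left; not to be disturbed
Mind the look-alikes: they are no part of the job. There is more than one size of the idler_wheel; the job needs the largest.

How it is judged:
By the outcome, as a careful person would: the job done as asked, in the order asked, and still so for the second after the job is handed in, while the arm keeps its last pose, push and grip.
It also fails if it takes over 51 s, if anything falls off the work surface, if the arm or the gripper's body presses on something with over 40 N, if the wrist force passes 120 N, or if a joint passes its speed limit or range.

## Working session

There is one attempt and no reset: what is moved stays moved. The work goes in short steps, Python scripts to look and compute and a tool call to move; the robot and the scene stay as the last step left them, time stands still between calls to the robot, and variables do not carry over. Pictures are saved under pics/ and viewed, at most 10 in all, crops included, and the job is handed in when it is done.

Besides the shell and the picture viewer there is one more tool, called after "Request:" as name(argument=value, ...) on one line, values as JSON. drive_tool: Moves the arm, as the interface text tells. Shifts and turns lie within -1 to 1; 1 stands for 0.4 m of shift or 45 degrees of turn. Its arguments: {"type":"object","properties":{"commands":{"type":"string"}},"required":["commands"]}

```bash
mkdir -p pics; cat > h.py <<'E'
from plant import *
import numpy as np, cv2
def pix2ray(p,xy):
    K=np.array(p["K"]);d=np.array(p["dist_coeffs"],float)
    u=cv2.undistortPoints(np.array([[xy]],float),K,d)[0,0]
    T=np.array(p["extrinsics"]);return T[:3,3],T[:3,:3]@np.array([u[0],u[1],1])
def atz(p,xy,z):
    o,r=pix2ray(p,xy);return o+r*(z-o[2])/r[2]
def cloud(p):
    K=np.array(p["K"]);d=np.array(p["dist_coeffs"],float)
    v,u=np.mgrid[0:480,0:640];uv=np.stack([u,v],-1).reshape(-1,1,2).astype(float)
    n=cv2.undistortPoints(uv,K,d)[:,0];z=p["range_z"].reshape(-1,1)
    c=np.hstack([n*z,z]);T=np.array(p["extrinsics"]);w=c@T[:3,:3].T+T[:3,3]
    w[z[:,0]==0]=np.nan;return w.reshape(480,640,3)
def tri(a,xa,b,xb):
    o1,r1=pix2ray(a,xa);o2,r2=pix2ray(b,xb)
    s=np.linalg.lstsq(np.stack([r1,-r2],1),o2-o1,rcond=None)[0]
    p,q=o1+s[0]*r1,o2+s[1]*r2;return (p+q)/2,np.linalg.norm(p-q)
E
python3 - <<'E'
from h import *
np.set_printoptions(precision=4,suppress=True)
P={n:read_camera(n) for n in("top","side")}
for n,p in P.items():
    cv2.imwrite(f"pics/{n}0.png",p["color"][:,:,::-1]);print(n,np.array(p["extrinsics"])[:3,3])
    C=cloud(p)
    for t in["idler_wheel","spare_pulley","grease_tin","idler_arm","drive_unit","screwdriver"]:
        for m in masks_of(p,t):
            c=C[m["pixels"]];print(t,round(m["confidence"],2),np.round(m["xy"]),m["pixels"].sum(),np.nanmedian(c,0),np.nanpercentile(c,2,axis=0),np.nanpercentile(c,98,axis=0))
    for t,z in[("pivot",.145),("axle_seat",.149),("lug_foot",.145),("idler_wheel",0),("drive_unit",0)]:
        for m in mark_of(p,t): print("mark",t,round(m["confidence"],2),np.round(m["xy"],1),atz(p,m["xy"],z))
s=read_state();print(s["t"],s["eef_pos"],s["ee_rot"],s["force"],s["gripper_width"])
E
```

```text
top [0.4453 0.0424 1.2321]
idler_wheel 0.75 [421. 220.] 386 [ 0.5733 -0.2022  0.0185] [ 0.5474 -0.2293  0.0004] [ 0.5999 -0.176   0.0247]
idler_wheel 0.52 [304. 244.] 1052 [0.5042 0.1006 0.1449] [ 0.4812 -0.0138  0.1406] [0.5461 0.2037 0.1896]
idler_wheel 0.46 [414. 185.] 193 [ 0.6681 -0.195   0.0109] [ 0.6511 -0.2132 -0.0028] [ 0.6855 -0.1765  0.0179]
idler_wheel 0.46 [445. 194.] 123 [ 0.6551 -0.2787  0.0108] [ 0.6392 -0.2928 -0.0019] [ 0.6687 -0.2625  0.0172]
spare_pulley 0.48 [416. 267.] 196 [ 0.4586 -0.1962  0.0217] [ 0.4408 -0.2164  0.0035] [ 0.4747 -0.18    0.0371]
grease_tin 0.8 [482. 247.] 542 [ 0.5103 -0.3487  0.0445] [ 0.4843 -0.3805  0.0125] [ 0.5381 -0.3223  0.0492]
idler_arm 0.92 [306. 244.] 1265 [0.5049 0.094  0.1448] [ 0.48   -0.0162  0.1265] [0.5493 0.2063 0.1889]
idler_arm 0.65 [418. 269.] 193 [ 0.4588 -0.1963  0.0218] [ 0.4408 -0.217   0.0034] [ 0.4747 -0.18    0.0371]
drive_unit 0.7 [313. 226.] 15560 [0.5581 0.0733 0.1249] [ 0.4079 -0.078   0.1202] [0.711  0.225  0.1582]
screwdriver 0.86 [177. 305.] 416 [0.3499 0.4235 0.0229] [0.2996 0.4045 0.0126] [0.4756 0.4566 0
[... 1286 characters left out ...]
0.75 [305. 225.] 634 [0.4994 0.0977 0.1447] [ 0.4822 -0.0165  0.1334] [0.5479 0.204  0.1868]
drive_unit 0.69 [328. 250.] 10873 [ 0.5388 -0.0239  0.1238] [ 0.3995 -0.095   0.0076] [0.6988 0.2025 0.158 ]
screwdriver 0.75 [227. 215.] 240 [0.3473 0.4176 0.0178] [0.2976 0.4021 0.0028] [0.4746 0.4577 0.0273]
mark pivot 0.58 [319.  235.6] [0.516  0.0253 0.145 ]
mark axle_seat 0.89 [294.9 214.9] [0.4909 0.1382 0.149 ]
mark lug_foot 0.69 [286.1 209.7] [0.4795 0.1802 0.145 ]
mark idler_wheel 0.58 [375.6 334.1] [ 0.5633 -0.214   0.    ]
mark idler_wheel 0.46 [420.4 341.8] [ 0.6487 -0.2765 -0.    ]
1.2 [0.1501 0.5809 0.2313] [ 0.1261  0.992  -0.      0.    ] [-0.0521 -0.2509 -0.4276] 0.08549183026834267
```

```bash
python3 - <<'E'
import cv2,numpy as np
a=cv2.imread("pics/top0.png")[150:310,230:510];b=cv2.imread("pics/side0.png")[180:420,220:460]
cv2.imwrite("pics/a.png",np.vstack([cv2.resize(a,(560,320),interpolation=2)]));
b=cv2.resize(b,(560,560),interpolation=2);cv2.imwrite("pics/b.png",b)
E
```

```text
(no output)
```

View pics/a.png

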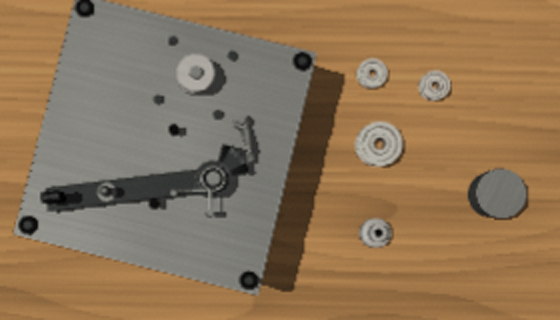

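View pics/b.png

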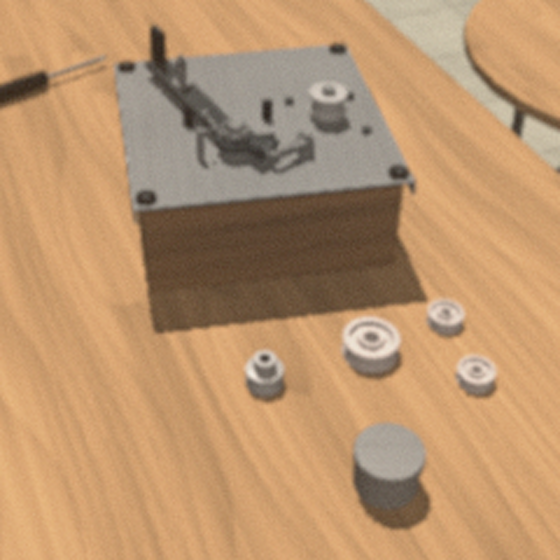

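```bash
cat >> h.py <<'E'
def cmd(target,yaw=None,s=None):
    "shift to world TCP target in tool axes /0.4, turn /45deg to bring tool y to yaw (deg)"
    s=s or read_state();from scipy.spatial.transform import Rotation as R
    r=R.from_quat(s["ee_rot"]);d=r.inv().apply(np.array(target)-s["eef_pos"])/.4
    y=r.as_matrix()[:,1];cur=np.degrees(np.arctan2(y[1],y[0]));t=None
    if yaw is not None: t=(cur-yaw)/45
    print("shift",np.round(d,4),"turn",t,"yaw",cur,"t",s["t"],"F",np.round(s["force"],1))
E
python3 - <<'E'
from h import *
np.set_printoptions(precision=4,suppress=True)
a,b=read_camera("top"),read_camera("side")
for n,p in(("top",a),("side",b)):
    C=cloud(p);m=np.abs(C[...,2]-.125)<.006
    m&=(C[...,0]>.35)&(C[...,0]<.75)&(np.abs(C[...,1]-.07)<.2)
    print(n,"plate",cv2.minAreaRect(C[m][:,:2].astype(np.float32)*1000))
    h=(C[...,2]>.153)&(C[...,2]<.2)&(C[...,0]<.56)&(C[...,0]>.45)&(C[...,1]>.0)&(C[...,1]<.25)
    k,l,st,ce=cv2.connectedComponentsWithStats(h.astype(np.uint8))
    for i in range(1,k):
        c=C[l==i]; print("tall",ce[i],len(c),c.mean(0),c.min(0),c.max(0))
for t in["pivot","axle_seat","lug_foot","idler_wheel"]:
    A=mark_of(a,t);B=mark_of(b,t)
    for x in A[:2]:
        for y in B[:2]: print(t,x["xy"],y["xy"],*tri(a,x["xy"],b,y["xy"]))
A=[m for m in masks_of(a,"idler_wheel")];B=masks_of(b,"idler_wheel")
print("wheel mask tri",tri(a,A[0]["xy"],b,B[0]["xy"]))
cmd([.5735,-.204,.231],4.5)
E
```

```text
top plate ((560.1926879882812, 73.83023071289062), (300.39544677734375, 300.11785888671875), 77.04004669189453)
tall [335.4143 242.6714] 70 [0.5077 0.0181 0.158 ] [0.4743 0.0029 0.1535] [0.5304 0.0309 0.1646]
tall [335.9211 239.0526] 38 [0.5159 0.0172 0.1603] [0.509  0.0099 0.154 ] [0.5232 0.0239 0.1654]
tall [282.1 245.2] 30 [0.4987 0.1398 0.1756] [0.4929 0.1349 0.1536] [0.5073 0.1469 0.1874]
tall [255.7887 248.4507] 71 [0.4898 0.1982 0.1845] [0.4837 0.1878 0.1538] [0.4967 0.2113 0.1958]
side plate ((560.5701293945312, 72.39462280273438), (307.36688232421875, 301.4807434082031), 77.03482818603516)
tall [287.0575 197.5862] 87 [0.4882 0.1935 0.175 ] [0.4829 0.1849 0.1534] [0.4962 0.2094 0.1929]
tall [297.2041 208.4286] 49 [0.4975 0.136  0.1692] [0.4926 0.1318 0.1531] [0.5028 0.1463 0.1864]
tall [308.  227.5] 2 [0.499  0.0592 0.1535] [0.498  0.0566 0.1533] [0.5    0.0618 0.1538]
tall [317.4043 234.4255] 94 [0.5071 0.014  0.158 ] [0.473  0.0013 0.153 ] [0.5317 0.0288 0.1632]
pivot [333.8, 240.5] [317.9, 235.3] [0.5125 0.022  0.149 ] 0.001535975033225305
axle_seat [284.0, 244.1] [299.2, 214.7] [0.503  0.138  0.1469] 0.0004929616390607226
axle_seat [284.0, 244.1] [331.7, 343.7] [ 0.5746  0.1716 -0.4347] 0.08950857504583568
lug_foot [258.4, 247.1] [289.5, 205.5] [0.4952 0.1978 0.1455] 0.0009268170828495308
lug_foot [258.4, 247.1] [239.3, 215.3] [0.4246 0.2109 0.134 ] 0.14309767588378589
idler_wheel [416.5, 223.6] [378.2, 334.6] [ 0.575  -0.204  -0.0168] 0.003849677483473187
idler_wheel [416.5, 223.6] [423.9, 343.2] [ 0.6238 -0.2365 -0.0378] 0.11113872782991079
idler_wheel [413.4, 185.6] [378.2, 334.6] [ 0.6395 -0.1846 -0.0486] 0.08861366284109864
idler_wheel [413.4, 185.6] [423.9, 343.2] [ 0.7008 -0.214  -0.0933] 0.022405031442415266
wheel mask tri (array([ 0.6234, -0.2371, -0.0224]), np.float64(0.10045369797982028))
shift [-1.5157 -1.6352  0.0007] turn 1.5781227271858127 yaw 75.51552272336157 t 1.8 F [ 0.2 -0.   0.2]
```

Request:
drive_tool(commands="-0.8 -0.86 0 1 1; -0.8 -0.86 0 1 1; -0.8 -0.86 0 1 1; -0.8 -0.86 0 1 1; -0.8 -0.86 0 1 1")

```text
t: 2.22
eef_pos: [0.2497, 0.3961, 0.2312]
ee_rot: [0.427, 0.904, 0.0, 0.0]
force: [0.6, 0.0, 0.2]
gripper_width: 0.0854
gripper_force: 0.0
```

```bash
python3 - <<'E'
from h import *
cmd([.5735,-.204,.231],8)
for n in("top","side"):
    p=read_camera(n);C=cloud(p)
    m=(C[...,2]>.012)&(C[...,2]<.03)&(np.hypot(C[...,0]-.5735,C[...,1]+.204)<.04)
    q=C[m][:,:2].astype(np.float32);print(n,cv2.minEnclosingCircle(q),q.mean(0),np.nanpercentile(C[m][:,2],95))
E
```

```text
shift [-1.6731e+00 -3.2640e-01  7.0000e-04] turn 0.6975852397165148 yaw 39.391335787243165 t 2.2167 F [0.6 0.  0.2]
top ((0.574717104434967, -0.20343933999538422), 0.030544430017471313) [ 0.5750485  -0.20344397] 0.02400569172379219
side ((0.5748781561851501, -0.20483380556106567), 0.030288605019450188) [ 0.5748418  -0.20513275] 0.02238300160053187
```

Request:
drive_tool(commands="-1 -0.195 0 0.698 1; -1 -0.195 0 0.698 1; -1 -0.195 0 0.698 1; -1 -0.195 0 0.698 1; -1 -0.195 0 0.698 1")

```text
t: 2.73
eef_pos: [0.3496, 0.2138, 0.2316]
ee_rot: [0.656, 0.755, 0.001, 0.0]
force: [1.4, -0.5, -0.0]
gripper_width: 0.0855
gripper_force: 0.0
```

```bash
python3 -c "
from h import *
cmd([.5748,-.2041,.231],8)"
```

```text
shift [-1.1133e+00  4.1110e-01  1.1000e-03] turn 0.0011240558203465885 yaw 8.050582511915596 t 2.7333 F [ 1.4 -0.5 -0. ]
```

Request:
drive_tool(commands="-1 0.37 0 0 1; -1 0.37 0 0 1; -1 0.37 0 0 1; -1 0.37 0 0 1; -1 0.37 0 0 1")

```text
t: 3.15
eef_pos: [0.4498, 0.0305, 0.2316]
ee_rot: [0.654, 0.757, 0.001, 0.0]
force: [1.6, 1.0, 1.0]
gripper_width: 0.0858
gripper_force: 0.0
```

Request:
drive_tool(commands="-0.625 0.231 0.1 0 1; -0.625 0.231 0.1 0 1; -0.625 0.231 0.1 0 1; -0.625 0.231 0.1 0 1; -0.625 0.231 0.1 0 1")

```text
t: 3.57
eef_pos: [0.5486, -0.1505, 0.2]
ee_rot: [0.654, 0.757, 0.0, 0.0]
force: [0.3, 1.9, 0.1]
gripper_width: 0.0853
gripper_force: 0.0
```

```bash
python3 -c "
from h import *
cmd([.5748,-.2041,.003],8)"
```

```text
shift [-0.1423  0.045   0.4925] turn 0.007882116822658169 yaw 8.354695257019618 t 3.5667 F [0.3 1.9 0.1]
```

Request:
drive_tool(commands="-0.14 0.045 0.1 0.01 1; -0.14 0.045 0.2 0.01 1; -0.14 0.045 0.3 0.01 1; -0.14 0.045 0.35 0.01 1; -0.14 0.045 0.35 0.01 1")

```text
t: 3.98
eef_pos: [0.569, -0.2, 0.0498]
ee_rot: [0.657, 0.754, -0.002, -0.008]
force: [-1.3, 0.4, -2.9]
gripper_width: 0.0852
gripper_force: 0.0
```

```bash
python3 -c "
from h import *
cmd([.5748,-.2041,.003],8)"
```

```text
shift [-0.013   0.0146  0.1167] turn -0.0034322214425377318 yaw 7.845550035085802 t 3.9833 F [-1.3  0.4 -2.9]
```

Request:
drive_tool(commands="-0.012 0.012 0.06 0 1; -0.012 0.012 0.115 0 1; -0.012 0.012 0.115 0 1; -0.012 0.012 0.115 0 1")

```text
t: 4.32
eef_pos: [0.5789, -0.2051, 0.0152]
ee_rot: [0.657, 0.754, -0.0, -0.001]
force: [0.0, -0.4, 0.2]
gripper_width: 0.0853
gripper_force: 0.0
```

```bash
python3 -c "
from h import *
cmd([.5748,-.2041,.003],8)"
```

```text
shift [ 0.0039 -0.0098  0.0304] turn -0.002212069943680501 yaw 7.9004568525343775 t 4.3167 F [ 0.  -0.4  0.2]
```

Request:
drive_tool(commands="0.004 -0.01 0.03 0 1; 0.004 -0.01 0.03 0 1; 0.004 -0.01 0.03 0 1")

```text
t: 4.57
eef_pos: [0.5747, -0.2046, 0.0032]
ee_rot: [0.657, 0.754, 0.0, 0.0]
force: [0.2, -0.3, 0.5]
gripper_width: 0.0853
gripper_force: 0.0
```

Request:
drive_tool(commands="0 0 0 0 0; 0 0 0 0 0; 0 0 0 0 0; 0 0 0 0 0; 0 0 0 0 0")

```text
t: 4.98
eef_pos: [0.5756, -0.2051, 0.0042]
ee_rot: [0.657, 0.754, 0.0, 0.001]
force: [-0.7, 0.3, 7.0]
gripper_width: 0.0559
gripper_force: 64.0
```

Request:
drive_tool(commands="0 0 0 0 0; 0 0 0 0 0; 0 0 0 0 0")

```text
t: 5.23
eef_pos: [0.5756, -0.2051, 0.0042]
ee_rot: [0.657, 0.754, 0.0, 0.001]
force: [0.4, 0.2, 6.4]
gripper_width: 0.0557
gripper_force: 64.0
```

Request:
drive_tool(commands="0 0 -0.05 0 0; 0 0 -0.15 0 0; 0 0 -0.25 0 0; 0 0 -0.35 0 0; 0 0 -0.45 0 0")

```text
t: 5.65
eef_pos: [0.5742, -0.2046, 0.184]
ee_rot: [0.657, 0.754, -0.0, -0.0]
force: [1.2, -0.3, -0.7]
gripper_width: 0.056
gripper_force: 63.9
```

Request:
drive_tool(commands="0.05 0 -0.13 0 0; 0.15 -0.02 -0.13 0 0; 0.15 -0.02 -0.13 0 0; 0.15 -0.02 -0.13 0 0; 0.15 -0.02 -0.13 0 0")

```text
t: 6.07
eef_pos: [0.5585, -0.1463, 0.2337]
ee_rot: [0.657, 0.754, -0.0, -0.0]
force: [0.0, -0.2, -0.6]
gripper_width: 0.0559
gripper_force: 63.9
```

```bash
python3 - <<'E'
from h import *
np.set_printoptions(precision=4,suppress=True)
cmd([.4988,.14,.235],8)
s=read_state();print(s["eef_pos"],s["gripper_width"],s["gripper_force"])
p=read_camera("side");cv2.imwrite("pics/c.png",cv2.resize(p["color"][120:360,240:560,::-1],(800,600),interpolation=2))
E
```

```text
shift [ 0.7295 -0.0494 -0.0034] turn -0.002330602494020262 yaw 7.895122887769088 t 6.0667 F [ 0.  -0.2 -0.6]
[ 0.5585 -0.1463  0.2337] 0.05592697049444454 63.868632316589355
```

View pics/c.png

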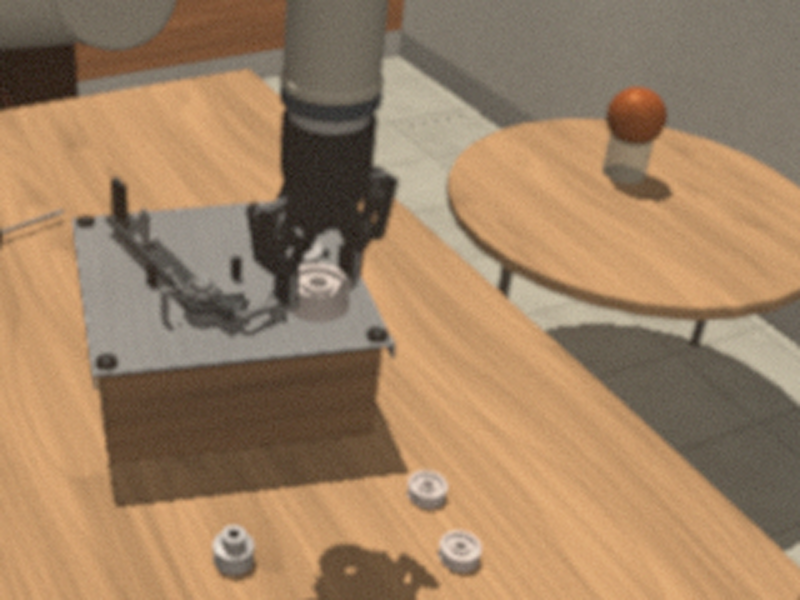

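```bash
python3 - <<'E'
from h import *
np.set_printoptions(precision=4,suppress=True)
p=read_camera("side");C=cloud(p);e=np.array(read_state()["eef_pos"])
ms=masks_of(p,"idler_wheel")
for m in ms[:4]: print(m["confidence"],m["xy"],m["pixels"].sum(),np.nanmedian(C[m["pixels"]],0)-e)
for m in mark_of(p,"idler_wheel")[:3]: print("mark",m["confidence"],m["xy"],atz(p,m["xy"],e[2]-.004)-e)
col=p["color"].astype(int)
w=(col.min(2)>115)&(np.linalg.norm(C-e,axis=2)<.05)
q=C[w]-e;print(len(q),np.percentile(q,[2,25,50,75,98],axis=0))
t=q[q[:,2]>np.percentile(q[:,2],97)-.005];print(len(t),cv2.minEnclosingCircle(t[:,:2].astype(np.float32)))
b=q[(q[:,2]<.012)]
from scipy.optimize import least_squares
print(len(b),least_squares(lambda v:np.hypot(b[:,0]-v[0],b[:,1]-v[1])-.029,[0,0],loss="soft_l1",f_scale=.001).x)
E
```

```text
0.68 [371.3, 239.5] 445 [ 0.0007 -0.0107  0.0137]
0.56 [409.3, 316.1] 170 [ 0.1083 -0.0539 -0.222 ]
0.45 [422.2, 338.4] 214 [ 0.094  -0.1352 -0.2214]
mark 0.97 [366.3, 243.6] [-0.0052 -0.0089 -0.004 ]
mark 0.61 [409.5, 316.6] [-0.0365 -0.2367 -0.004 ]
mark 0.57 [423.3, 339.3] [-0.0434 -0.2918 -0.004 ]
216 [[-0.0263 -0.0244  0.0006]
 [-0.0066 -0.0091  0.0135]
 [ 0.0033  0.0027  0.0159]
 [ 0.0122  0.0133  0.0177]
 [ 0.0234  0.0253  0.0225]]
132 ((-0.002230855170637369, 0.0006220039795152843), 0.02941800281405449)
25 [-0.0163 -0.0033]
```

Request:
drive_tool(commands="0.73 -0.05 0 0 0; 0.73 -0.05 0 0 0; 0.73 -0.05 0 0 0; 0.73 -0.05 0 0 0; 0.73 -0.05 0 0 0")

```text
t: 6.68
eef_pos: [0.5155, 0.0584, 0.2333]
ee_rot: [0.658, 0.753, -0.001, -0.0]
force: [1.3, 0.8, -0.0]
gripper_width: 0.0562
gripper_force: 63.9
```

Request:
drive_tool(commands="0.21 -0.014 0.04 0 0; 0.21 -0.014 0.04 0 0; 0.21 -0.014 0.04 0 0; 0.21 -0.014 0.04 0 0; 0.21 -0.014 0.04 0 0")

```text
t: 7.1
eef_pos: [0.4992, 0.1394, 0.2177]
ee_rot: [0.657, 0.754, -0.001, -0.0]
force: [0.9, -0.0, -0.7]
gripper_width: 0.0562
gripper_force: 63.9
```

```bash
python3 - <<'E'
from h import *
np.set_printoptions(precision=4,suppress=True)
cmd([.4988,.1395,.20],8)
s=read_state();e=np.array(s["eef_pos"]);print(e,s["gripper_width"])
p=read_camera("side");C=cloud(p)
cv2.imwrite("pics/d.png",cv2.resize(p["color"][130:280,230:390,::-1],(640,600),interpolation=2))
for m in mark_of(p,"axle_seat")[:2]: print("seat",m["confidence"],m["xy"],atz(p,m["xy"],.149))
w=(p["color"].min(2)>115)&(np.linalg.norm(C-e,axis=2)<.05);q=C[w]-e
t=q[q[:,2]>np.percentile(q[:,2],97)-.005];print(len(t),cv2.minEnclosingCircle(t[:,:2].astype(np.float32)))
h=(C[...,2]>.153)&(C[...,2]<.187)&(np.hypot(C[...,0]-.4988,C[...,1]-.14)<.02)
print(h.sum(),C[h].mean(0))
E
```

```text
shift [ 0.0005 -0.001   0.0442] turn -0.0032904710188946533 yaw 7.851928804149741 t 7.1 F [ 0.9 -0.  -0.7]
[0.4992 0.1394 0.2177] 0.05621773002093645
seat 0.75 [295.4, 214.8] [0.4923 0.1382 0.149 ]
101 ((-0.0003736800281330943, 0.0030266360845416784), 0.029945628717541695)
46 [0.4978 0.1366 0.1699]
```

View pics/d.png

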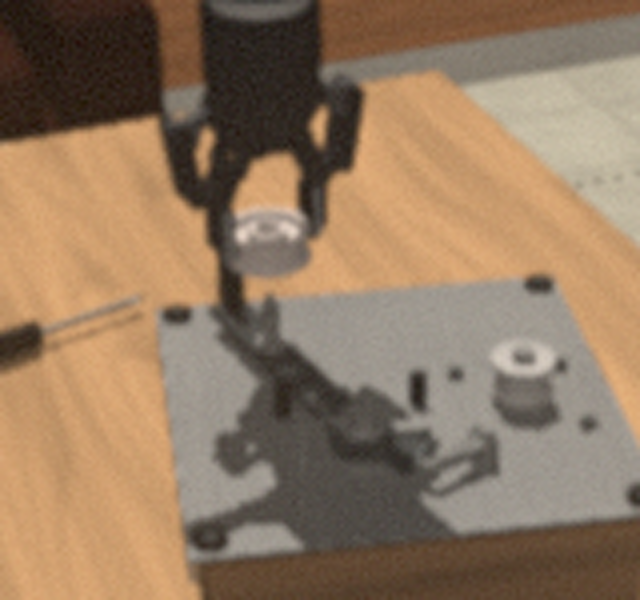

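Request:
drive_tool(commands="-0.001 -0.001 0.04 0 0; -0.001 -0.001 0.07 0 0; -0.001 -0.001 0.085 0 0; -0.001 -0.001 0.095 0 0; -0.001 -0.001 0.095 0 0")

```text
t: 7.62
eef_pos: [0.4984, 0.1388, 0.1791]
ee_rot: [0.657, 0.753, -0.001, -0.001]
force: [-0.6, 0.1, -1.2]
gripper_width: 0.0558
gripper_force: 63.9
```

Request:
drive_tool(commands="0 0 0.012 0 0; 0 0 0.025 0 0; 0 0 0.035 0 0; 0 0 0.045 0 0; 0 0 0.045 0 0")

```text
t: 8.03
eef_pos: [0.4983, 0.1396, 0.1612]
ee_rot: [0.657, 0.754, -0.001, -0.0]
force: [0.3, -0.2, -1.7]
gripper_width: 0.0559
gripper_force: 63.9
```

Request:
drive_tool(commands="0 0 0.008 0 0; 0 0 0.014 0 0; 0 0 0.018 0 0; 0 0 0.02 0 0; 0 0 0.02 0 0")

```text
t: 8.45
eef_pos: [0.4987, 0.1396, 0.1541]
ee_rot: [0.657, 0.754, -0.0, -0.0]
force: [0.2, 0.8, -0.7]
gripper_width: 0.0561
gripper_force: 63.9
```

```bash
python3 - <<'E'
from h import *
cmd([.4988,.1395,.153],8)
p=read_camera("side");cv2.imwrite("pics/e.png",cv2.resize(p["color"][150:270,230:390,::-1],(800,600),interpolation=2))
E
```

```text
shift [-0.0002  0.0003  0.0029] turn -0.003391029762637348 yaw 7.847403660681319 t 8.45 F [ 0.2  0.8 -0.7]
```

View pics/e.png

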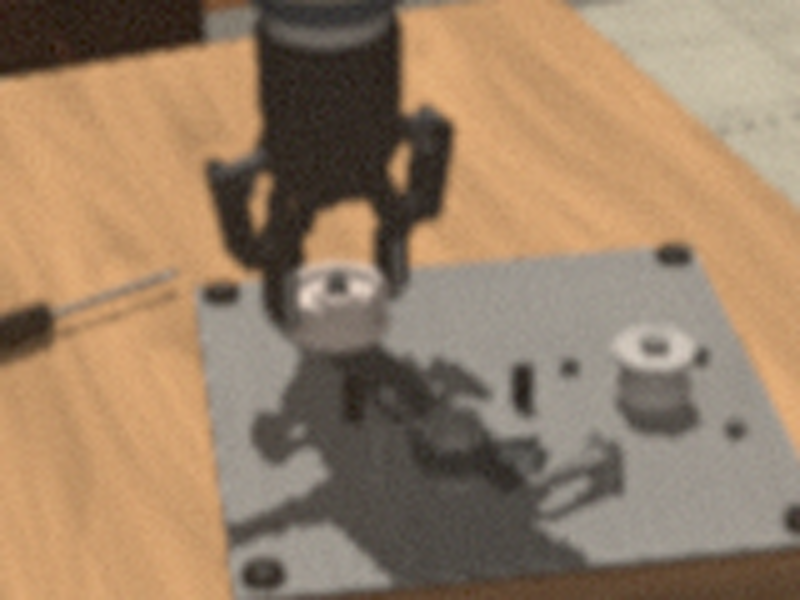

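Request:
drive_tool(commands="0 0 0.003 0 0; 0 0 0.004 0 0; 0 0 0.004 0 0")

```text
t: 8.75
eef_pos: [0.4988, 0.1396, 0.1531]
ee_rot: [0.657, 0.754, 0.0, 0.0]
force: [-0.7, 0.4, 1.3]
gripper_width: 0.0558
gripper_force: 64.1
```

Request:
drive_tool(commands="0 0 0.004 0 1; 0 0 0.004 0 1; 0 0 0.004 0 1; 0 0 0.004 0 1; 0 0 0.004 0 1")

```text
t: 9.17
eef_pos: [0.4987, 0.1396, 0.1511]
ee_rot: [0.657, 0.754, -0.0, -0.0]
force: [-0.2, -1.0, -0.4]
gripper_width: 0.0852
gripper_force: 0.0
```

Request:
drive_tool(commands="0 0 -0.05 0 1; 0 0 -0.1 0 1; 0 0 -0.15 0 1; 0 0 -0.2 0 1; 0 0 -0.2 0 1")

```text
t: 9.58
eef_pos: [0.5, 0.1398, 0.2362]
ee_rot: [0.657, 0.754, 0.003, 0.002]
force: [-0.7, -0.3, 1.2]
gripper_width: 0.0856
gripper_force: 0.0
```

```bash
python3 - <<'E'
from h import *
np.set_printoptions(precision=4,suppress=True)
cmd([.4988,.1395,.153],8)
print(read_state()["eef_pos"])
p=read_camera("side");C=cloud(p)
cv2.imwrite("pics/f.png",cv2.resize(p["color"][150:270,230:390,::-1],(800,600),interpolation=2))
for x in (.4988,):
    w=(p["color"].min(2)>100)&(np.hypot(C[...,0]-.4988,C[...,1]-.14)<.035)&(C[...,2]>.14)&(C[...,2]<.2)
    q=C[w];print(len(q),q.mean(0),np.percentile(q[:,2],[5,50,95]))
h=(C[...,2]>.16)&(C[...,2]<.2)&(np.hypot(C[...,0]-.4907,C[...,1]-.2)<.02);print("lug",h.sum(),C[h].mean(0))
E
```

```text
shift [-0.0005 -0.0046  0.2079] turn -0.003424709114860707 yaw 7.845888089831268 t 9.5833 F [-0.7 -0.3  1.2]
[0.5    0.1398 0.2362]
288 [0.4953 0.1326 0.165 ] [0.1515 0.1671 0.1722]
lug 79 [0.4884 0.1941 0.1771]
```

View pics/f.png

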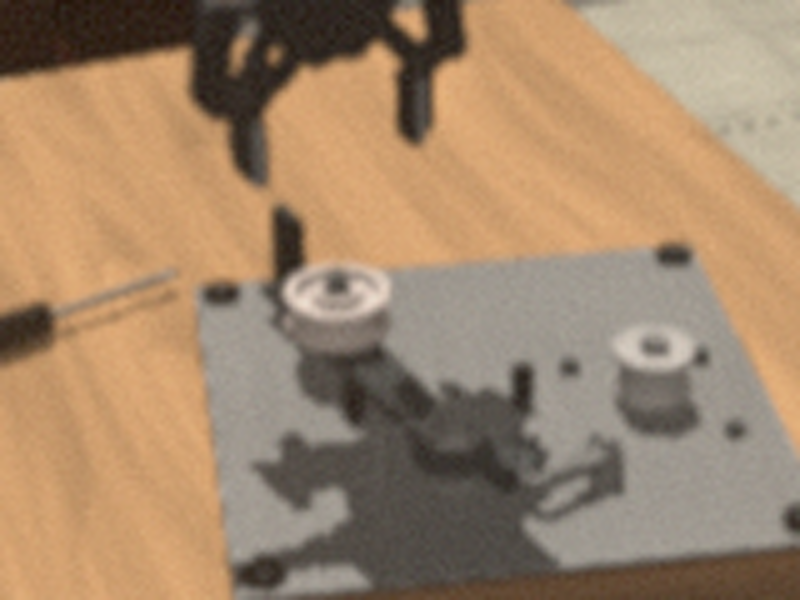

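```bash
python3 - <<'E'
from h import *
cmd([.490,.1995,.22],8)
E
```

```text
shift [ 0.1513 -0.0037  0.0346] turn -0.003453530759800394 yaw 7.844591115808982 t 9.6333 F [-0.1 -0.3 -0. ]
```

Request:
drive_tool(commands="0.08 -0.002 0 0 0.4; 0.151 -0.004 0 0 0.4; 0.151 -0.004 0 0 0.4; 0.151 -0.004 0.03 0 0.4; 0.151 -0.004 0.03 0 0.4")

```text
t: 10.05
eef_pos: [0.4881, 0.1987, 0.2154]
ee_rot: [0.657, 0.754, -0.002, -0.001]
force: [0.0, -0.0, -0.1]
gripper_width: 0.0343
gripper_force: 0.0
```

```bash
python3 - <<'E'
from h import *
cmd([.490,.1995,.155],8);s=read_state();print(s["eef_pos"],s["gripper_width"])
E
```

```text
shift [0.0016 0.0056 0.151 ] turn -0.002815769500269916 yaw 7.873290372487854 t 10.05 F [ 0.  -0.  -0.1]
[0.48811498 0.19866537 0.21539109] 0.03430129259878326
```

Descend around the lug and narrow the opening.

Request:
drive_tool(commands="0.001 0.004 0.03 0 0.4; 0.001 0.004 0.07 0 0.4; 0.001 0.004 0.11 0 0.4; 0.001 0.004 0.15 0 0.4; 0.001 0.004 0.15 0 0.4")

```text
t: 10.47
eef_pos: [0.4889, 0.1983, 0.154]
ee_rot: [0.658, 0.753, -0.003, -0.002]
force: [-1.0, 0.3, -1.3]
gripper_width: 0.0339
gripper_force: 0.0
```

Request:
drive_tool(commands="0 0 0 0 0.25; 0 0 0 0 0.22; 0 0 0 0 0.22; 0 0 0 0 0.22")

```text
t: 10.8
eef_pos: [0.491, 0.1998, 0.1605]
ee_rot: [0.657, 0.754, 0.001, 0.001]
force: [-0.9, -0.1, 0.7]
gripper_width: 0.0188
gripper_force: 0.0
```

```bash
python3 - <<'E'
from h import *
cmd([.490,.1995,.155],8);s=read_state();print(s["eef_pos"],s["gripper_width"])
p=read_camera("side");cv2.imwrite("pics/g.png",cv2.resize(p["color"][150:270,230:390,::-1],(800,600),interpolation=2))
E
```

```text
shift [-0.0004 -0.0026  0.0137] turn -0.003782782976809488 yaw 7.829774766043573 t 10.8 F [-0.9 -0.1  0.7]
[0.49100729 0.19980235 0.16047167] 0.01878809859334472
```

View pics/g.png

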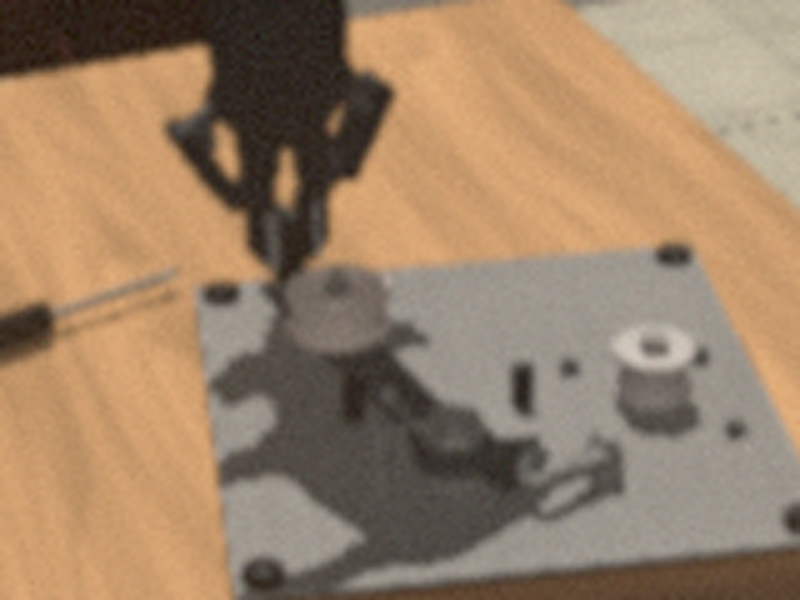

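Request:
drive_tool(commands="0.023 -0.0006 0 0.064 0.22; 0 0.023 0 0.064 0.22")

```text
t: 11.02
eef_pos: [0.4983, 0.2033, 0.1601]
ee_rot: [0.676, 0.737, 0.001, -0.001]
force: [-5.7, 2.9, 0.6]
gripper_width: 0.0188
gripper_force: 2.5
```

Request:
drive_tool(commands="-0.001 0.023 0 0.064 0.22; -0.0025 0.046 0 0.127 0.22; -0.005 0.069 0 0.191 0.22")

```text
t: 11.27
eef_pos: [0.5267, 0.2017, 0.1598]
ee_rot: [0.73, 0.684, -0.001, -0.001]
force: [-6.3, 0.0, 2.3]
gripper_width: 0.0187
gripper_force: 2.9
```

```bash
cat >> h.py <<'E'
def arc():
    s=read_state();e=np.array(s["eef_pos"]);v=e[:2]-[.5164,.0169]
    a=np.degrees(np.arctan2(v[1],v[0]));cmd(e,0,s)
    t=np.array([np.sin(np.radians(a)),-np.cos(np.radians(a))]);f=np.array(s["force"])
    print("r",np.hypot(*v),"swing of tcp",np.radians(98-a),"z",e[2],"w",s["gripper_width"],s["gripper_force"],"Ftan",f[:2]@t,"Frad",f[:2]@v/np.hypot(*v))
E
python3 -c "
from h import *
arc()"
```

```text
shift [0. 0. 0.] turn -0.08244347059717669 yaw -3.709956176872951 t 11.2667 F [-6.3  0.   2.3]
r 0.1850908946663795 swing of tcp 0.19512933746011987 z 0.15984143599736736 w 0.018688988636128258 2.940421476960182 Ftan -6.309593339813964 Frad -0.33289079231606084
```

Request:
drive_tool(commands="-0.0006 0.023 0 0.064 0.22; -0.0023 0.046 0 0.127 0.22; -0.0052 0.069 0 0.191 0.22; -0.0092 0.092 0 0.255 0.22; -0.0144 0.114 0 0.318 0.22")

```text
t: 11.68
eef_pos: [0.5715, 0.1937, 0.1599]
ee_rot: [0.809, 0.588, -0.001, -0.001]
force: [-7.6, 2.2, 2.4]
gripper_width: 0.0186
gripper_force: 4.0
```

Request:
drive_tool(commands="-0.0006 0.023 0 0.064 0.22; -0.0023 0.046 0 0.127 0.22; -0.0052 0.069 0 0.191 0.22; -0.0092 0.092 0 0.255 0.22; -0.0092 0.092 0 0.255 0.22")

```text
t: 12.1
eef_pos: [0.6059, 0.179, 0.1597]
ee_rot: [0.864, 0.504, -0.0, -0.002]
force: [-7.4, 4.6, 2.0]
gripper_width: 0.0187
gripper_force: 4.6
```

```bash
python3 -c "
from h import *
arc()"
```

```text
shift [0. 0. 0.] turn -0.6550816286632912 yaw -29.478673289848107 t 12.1 F [-7.4  4.6  2. ]
r 0.1851884475189919 swing of tcp 0.6439004272527292 z 0.1597363949070897 w 0.018736839622864702 4.571555703878403 Ftan -8.719632811710447 Frad 0.4666197845316637
```

Request:
drive_tool(commands="-0.0002 0.014 0 0.038 0.22; -0.0008 0.028 0 0.076 0.22; -0.002 0.042 0 0.115 0.22; -0.0028 0.051 0 0.14 0.22; -0.0028 0.051 0 0.14 0.22")

```text
t: 12.52
eef_pos: [0.6223, 0.1689, 0.1597]
ee_rot: [0.89, 0.457, -0.001, -0.002]
force: [-8.1, 5.1, 3.1]
gripper_width: 0.0188
gripper_force: 5.0
```

```bash
python3 -c "
from h import *
arc()"
```

```text
shift [0. 0. 0.] turn -0.7918888696727506 yaw -35.63499913527378 t 12.5167 F [-8.1  5.1  3.1]
r 0.1852581916237148 swing of tcp 0.7483876607547141 z 0.15973024214943266 w 0.018838604225275106 5.033902823925018 Ftan -9.622636941959046 Frad -0.4428823239892413
```

Near the stop; go on in small steps, watching for the force rise.

Request:
drive_tool(commands="0 0.007 0 0.019 0.22; -0.0004 0.014 0 0.02 0.22; -0.0004 0.014 0 0.02 0.22; -0.0004 0.014 0 0.02 0.22")

```text
t: 12.85
eef_pos: [0.6264, 0.1661, 0.1597]
ee_rot: [0.893, 0.451, -0.001, -0.002]
force: [-7.4, 7.4, 1.4]
gripper_width: 0.0187
gripper_force: 5.2
```

```bash
python3 -c "
from h import *
arc()"
```

```text
shift [0. 0. 0.] turn -0.8096893668442828 yaw -36.43602150799273 t 12.85 F [-7.4  7.4  1.4]
r 0.18537563182435274 swing of tcp 0.7747292070115358 z 0.159701128516259 w 0.01872206828392681 5.176251232624054 Ftan -10.370966541534914 Frad 1.5953854587454799
```

Request:
drive_tool(commands="0 0.004 0 0 0.22; -0.0003 0.008 0 0 0.22; -0.0003 0.008 0 0 0.22")

```text
t: 13.1
eef_pos: [0.6278, 0.1653, 0.1597]
ee_rot: [0.892, 0.451, -0.001, -0.004]
force: [-12.4, 8.5, 3.0]
gripper_width: 0.0185
gripper_force: 7.8
```

```bash
python3 -c "
from h import *
arc()"
```

```text
shift [0. 0. 0.] turn -0.8079034354804425 yaw -36.355654596619914 t 13.1 F [-12.4   8.5   3. ]
r 0.18550328338599764 swing of tcp 0.7835662948416308 z 0.15968434799892828 w 0.01850966872669516 7.815820276737213 Ftan -15.001808463435253 Frad -0.6353652920541493
```

Request:
drive_tool(commands="0 0.005 0 0 0.22; 0 0.005 0 0 0.22; 0 0.005 0 0 0.22; 0 0.005 0 0 0.22")

```text
t: 13.43
eef_pos: [0.6278, 0.1652, 0.1597]
ee_rot: [0.892, 0.452, -0.003, -0.005]
force: [-18.0, 11.7, 5.1]
gripper_width: 0.0187
gripper_force: 11.0
```

```bash
python3 - <<'E'
from h import *
arc()
a=read_camera("top");b=read_camera("side")
cv2.imwrite("pics/h.png",np.hstack([cv2.resize(p["color"][150:290,240:400,::-1],(400,350),interpolation=2) for p in(a,b)]))
E
```

```text
shift [0. 0. 0.] turn -0.8059460011773957 yaw -36.267570052982805 t 13.4333 F [-18.   11.7   5.1]
r 0.18551766239215123 swing of tcp 0.7838674540272748 z 0.159657728227391 w 0.018662077987403422 10.992485582828522 Ftan -21.42638191227092 Frad -1.515944371942135
```

View pics/h.png

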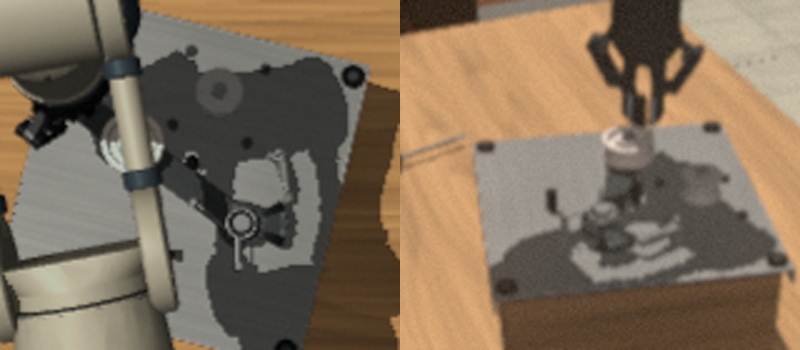

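```bash
python3 -c "
from plant import *
print(close_job())"
```

```text
the job is handed in; nothing more can be done
None
```

The largest idler wheel is down on the axle's shoulder and released. The tensioner arm is held against its back stop with about 21 N on the lug, and I handed the job in at about 13.5 s; no verdict came back.

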